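# Present the yellow jar to the scanner on a spring-return carousel

## Task

Stand the jar with the yellow lid upright and centred on the carousel's narrow raised seat and let go of it, then take the red-topped handle and turn the carousel until that jar is squarely in front of the scanner. A spring turns the carousel back when it is let go, so finish still holding the handle, with the carousel still and the jar facing the scanner. Keep the two grey-lidded jars standing on the carousel and leave the blue-lidded jar and the tape roll where they are.

Things in the scene. Friction and masses are not known exactly. Their poses are not given: they have to be found in the camera images.
- jar: The loose jar to be scanned: round and white, yellow lid and yellow band, 50 mm across, 62 mm high (the lid, 47 mm across, is the top 17 mm), about 0.18 kg. Starts upright on the bench. Origin at the centre of its underside, z up along its axis.
- blue_jar: A jar of the same size with blue lid and band, standing on the bench; to be left alone. It and the yellow jar may stand in either place. Origin at the centre of its underside.
- stock_a: White jar with grey lid, same size as the yellow jar, standing loose on the carousel's disc, centre 85 mm from the axis, a quarter turn anticlockwise (from above) from the raised seat. Origin at the centre of its underside.
- stock_b: The other grey-lidded jar standing loose on the disc, 85 mm from the axis, a quarter turn clockwise from the raised seat. Origin at the centre of its underside.
- stand: The carousel's round steel foot, fixed to the bench. Origin on the carousel's vertical axis at bench height; at joint value 0 the raised seat lies along its +x axis, and the handle along its -x axis. It carries the disc: 260 mm across, 14 mm thick, its top 50 mm above the bench.
- carousel (a joint): Turn of the carousel in rad; 0 at its home stop, growing anticlockwise seen from above, up to 1.7. It always starts at 0. A spring pulls it back to 0 (about 0.08 N m at 0, 0.3 N m at 1.5 rad) against a damper (0.3 N m s/rad), so it creeps home when let go. It needs 0.5 to 1.5 rad for this job.
- seat (a point): Centre of the top of the raised seat: a fixed post 36 mm across with a flat black rubber top, 40 mm above the disc (90 mm above the bench), 85 mm from the carousel's axis. It turns with the carousel. No rim: the jar stands flat on it and overhangs by 7 mm all round.
- handle: Upright handle on the disc, opposite the raised seat, 90 mm from the carousel's axis. Thin steel stem, on it a round red knob 26 mm across and 43 mm tall, from 122 to 165 mm above the bench. Origin at the stem's foot on the disc, 50 mm above the bench. Stem and knob spin freely about their own upright axis, like a crank handle, so the grasp need not turn as the carousel does.
- knob (a point): The height to grip the handle: on the red knob's axis, 145 mm above the bench (20 mm below the knob's top).
- scanner: Black scanner with a red window and yellow line, on a fixed bracket. Origin on the carousel's axis at bench height; its x axis points level from the axis to the middle of the window. The window is 172 mm from the axis and faces it, centred 130 mm above the bench; the head is 60 mm wide, its top 155 mm above the bench. The yellow jar is squarely in front of it when the jar's centre lies on this x axis (y = 0 in the scanner's frame).
- tape: Yellow ring of packing tape lying on the bench, 100 mm across, 48 mm high; to be left alone. Origin at the centre of its underside.
There are look-alikes about, which are no part of the job. Leave any pink look-alike of the jar alone.

How it is judged (in metres and radians):
On the way, in this order (a step that is already met when the one before it is completed fails the run):
1. the yellow-lidded jar stands upright on the raised seat, let go (horizontal distance between jar and seat below 0.01 m and z of jar in the frame of seat between -0.004 and 0.004 m and angle between jar's own z axis and vertical below 0.1 rad and contact force between each of the arm, the fingers and jar below 0.2 N), for 0.3 s.
2. the carousel is turned by its handle so that the jar is before the scanner (all of step 1 and y of jar in the frame of scanner between -0.01 and 0.01 m and x of jar in the frame of scanner above 0.06 m and contact force between the fingers and handle above 0.5 N), for 0.1 s.
At the end, for the whole second after the job is handed in: Yellow jar upright (0.1 rad) on the seat, centre within 10 mm of the seat's centre and of the scanner's centre line, untouched by the robot; fingers hold the handle (over 0.5 N), carousel still (under 0.05 rad/s); both grey-lidded jars stand upright (0.15 rad) on the carousel (all of step 2 and velocity of joint carousel between -0.05 and 0.05 rad/s and angle between each of stock_a, stock_b's own z axis and vertical below 0.15 rad and height (world z) of each of stock_a, stock_b above 0.04 m); the arm keeps its last pose, push and grip.
It fails at once if a grey-lidded jar is tipped or falls off the carousel (angle between any of stock_a, stock_b's own z axis and vertical above 0.35 rad or height (world z) of any of stock_a, stock_b below 0.04 m).
It fails at once if the blue-lidded jar or the tape roll is shifted by more than 25 mm (distance of any of blue_jar, tape from where it was at the start of the episode above 0.025 m).
It also fails if it takes over 58 s, if anything falls off the work surface, if the arm or the gripper's body presses on something with over 40 N, if the wrist force passes 120 N, or if a joint passes its speed limit or range.

## Robot

A 6-joint arm with a two-finger parallel gripper is mounted at the origin on the work surface. World frame = base frame: x ahead of the robot, y to its left, z up, the work surface at z = 0. Lengths are in mm, angles in rad, forces in N, time in s.
With the tool pointing down it reaches from about 425 to 950 mm from the base axis. Payload 14.7 kg.
Tool frame: the origin (TCP) lies on the centre line of the jaws, within the pads' length; the fingertips stand 11 mm ahead of it and the grasp point (between the pads) lies 8 mm behind it; z points along the fingers, y is the line along which they close (so a half turn about z gives the same grasp; the last joint's range is limited). The gripper opens to 85 mm and grips with 20 to 120 N. Pads are 22 mm wide; open, the fingers measure 114 mm over their backs; the gripper's body (76 mm by 85 mm) begins 54 mm behind the grasp point. The pads swing forward as they close: fully open they stand 13 mm farther back than shut.
Start: joints at [1.236, 0.48, 1.596, -0, 1.065, -0.047], TCP at [184.474, 623.267, 242.297] pointing down, gripper open.
Joint ranges: [-2.75, 2.75], [-0.82, 2.05], [0.23, 2.67], [-1.56, 4.7], [0.09, 2.69], [-2.92, 2.92]. Speed limits (rad/s): [1.89, 1.89, 2.39, 3.01, 3.01, 3.01].

## Interface

Orientations are given as a rotation vector (axis times angle).
In Python, from plant import robot gives the robot as it stands.
- The arm moves only by the tool move_arm, never from a script. Its argument "series" is a list of rows, each an object with "offset": the shift along the tool's x, y, z in m, a list of three; "rotation": the turn, a rotation vector about the tool's x, y, z in degrees, a list of three; "grip": the finger opening in m, from 0 to 0.0854. In form: [{"offset": [dx, dy, dz], "rotation": [ax, ay, az], "grip": grip}, ...]. A call has 1 to 12 rows; each row shifts and turns the commanded pose from where the row before left it, along the tool's axes as they then stand; what a row does not reach is not made up. A row lasts 1/12 s, in which the tool goes at most 41.7 mm and 7.16 degrees, less where a joint would pass 70% of its speed; a pose out of reach is approached as far as the arm can. A call is refused whole if a number of a shift passes 0.0417 or a number of a turn 7.16, either way. A call with a gripper value outside its range is refused whole. The fingers move at their own pace and stop on an object; "force" is the grip in N (left out, the last holds). Time passes only in rows, so rows that do not move let the fingers close. It gives the time, the measured TCP pose, the force, the opening and the grip force at its end, in the units of the state.
- robot.read_state(): the state, without advancing time (a new reading comes with each control period).
- robot.snapshot(name): name is "side" or "top"; returns a dict with "frame" (480x640x3 uint8, blue, green, red), "camera_matrix" (3x3 intrinsics, pixels), "k1" (the pictures are not rectified: a ray, as slopes to the right and down, at radius r is drawn at 1 + k1 r^2 times it, then the intrinsics apply), "extrinsics" (4x4, takes a point from camera to world coordinates). Camera axes: x right, y down, z forward; pixel columns grow to the right and rows downward; lengths in mm; the calibration is good to about 2 mm. A picture is of the moment at which its call begins. There is no depth.
- robot.close_job(): hands the job in; it is judged then, once.
The state is a dict: "time": time; "q": joint angles; "qvel": joint speeds; "effort": joint torques, N m; "tcp_pos": TCP position; "eef_rot": TCP orientation; "force": force on the tool from outside, world axes, zero at the start; "moment": the same for the moment, N m; "opening": finger opening in mm; "grip_force": force on a finger pad.
Only numpy, scipy, OpenCV 4.12 (cv2) and the standard library are available. Lean on these libraries where they do the work, as an engineer would, in place of code of your own. Each camera call takes 0.05 s, during which the arm holds its last target. There are 200 camera calls.

## Working session

There is one attempt and no reset: what is moved stays moved. The work goes in short steps, Python scripts to look and compute and a tool call to move; the robot and the scene stay as the last step left them, time stands still between calls to the robot, and variables do not carry over. Pictures are saved under pics/ and viewed, at most 10 in all, crops included, and the job is handed in when it is done.

Besides the shell and the picture viewer there is one more tool, called by a JSON object that holds its "op" and its "data", one argument or row to a line. move_arm: Moves the arm, as the interface text tells. Its arguments: {"type":"object","properties":{"series":{"type":"array","items":{"type":"object","properties":{"offset":{"type":"array","items":{"type":"number"}},"rotation":{"type":"array","items":{"type":"number"}},"grip":{"type":"number"}}}},"force":{"type":"number"}},"required":["series"]}

```bash
ls; mkdir -p pics; python3 - <<'E'
from plant import robot
import cv2,pickle
d={}
for n in("side","top"):
    s=robot.snapshot(n); d[n]=s; cv2.imwrite(f"pics/{n}0.png",s["frame"]); print(n,s["camera_matrix"],s["k1"],s["extrinsics"])
pickle.dump(d,open("s0.pkl","wb"))
print(robot.read_state())
E
```

```text
pics
side [[451.09341494   0.         321.20039289]
 [  0.         451.09341494 239.6624455 ]
 [  0.           0.           1.        ]] -0.019047190626991183 [[ 8.28220634e-01 -4.27044950e-01  3.62881789e-01  2.33519631e+02]
 [-5.60265044e-01 -6.16653515e-01  5.53029406e-01 -6.40053045e+02]
 [-1.23960840e-02 -6.61340346e-01 -7.49983522e-01  8.52484256e+02]
 [ 0.00000000e+00  0.00000000e+00  0.00000000e+00  1.00000000e+00]]
top [[434.50548624   0.         317.19270504]
 [  0.         434.50548624 241.81559103]
 [  0.           0.           1.        ]] 0.03749015212308669 [[ 1.00268728e-02 -9.88892753e-01  1.48292231e-01  4.64266449e+02]
 [-9.99516777e-01 -1.42752486e-02 -2.76121162e-02 -8.25170003e+01]
 [ 2.94223300e-02 -1.47943710e-01 -9.88558033e-01  9.49763385e+02]
 [ 0.00000000e+00  0.00000000e+00  0.00000000e+00  1.00000000e+00]]
{'time': 0.1, 'q': array([ 1.23640909e+00,  4.80777968e-01,  1.59677961e+00,  2.75652952e-05,
        1.06512033e+00, -4.65942062e-02]), 'qvel': array([ 0.00018941,  0.00015983, -0.00074619, -0.00021552,  0.00039009,
        0.00052939]), 'effort': array([-3.83447978e-04, -9.52262521e+01, -4.31040609e+01, -2.02806805e-04,
        5.45891307e-03, -5.91016533e-05]), 'tcp_pos': array([184.34798541, 622.94915911, 241.74247832]), 'eef_rot': array([-4.50493620e-01, -3.10889327e+00,  1.66657718e-03]), 'force': array([-0.03308313, -0.01459367, -0.01755133]), 'moment': array([-0.01630582,  0.01261838,  0.0044897 ]), 'grip_force': 0.0, 'opening': 85.43546863235994}
```

View pics/side0.png

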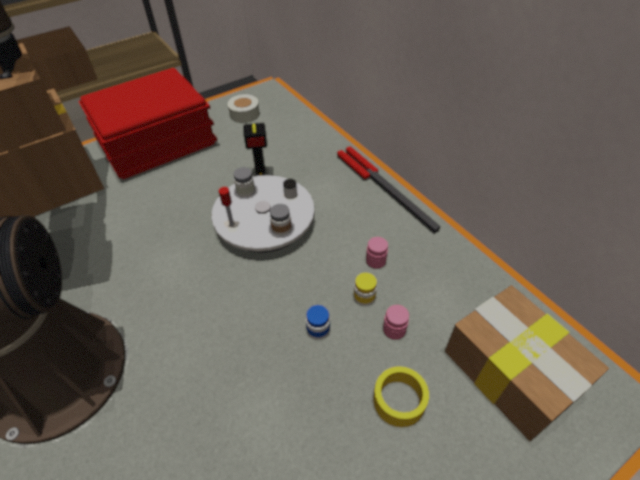

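View pics/top0.png

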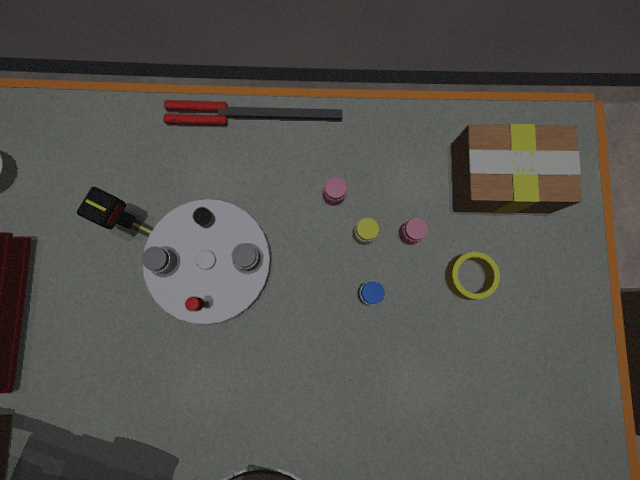

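The side view shows the yellow jar at (366,287), pink jars at (377,250) and (397,320), the blue jar at (318,320), the tape at (402,395) and the scanner at (256,140).

In the top view, the yellow-lid candidates are the jar at (367,230), the pink look-alikes at (335,190) and (414,231), the blue jar at (372,293) and the tape ring at (475,276). Only (367,230) is a round jar with a yellow lid. The seat is at (204,216) and the knob at (194,304).

```bash
cat > h.py <<'E'
import numpy as np,cv2
def ray(s,u,v):
    K=s["camera_matrix"];d=np.array([(u-K[0,2])/K[0,0],(v-K[1,2])/K[1,1]]);x=d.copy()
    for _ in range(20): x=d/(1+s["k1"]*(x@x))
    E=s["extrinsics"];return E[:3,3],E[:3,:3]@np.r_[x,1]
def at(s,u,v,z):
    o,r=ray(s,u,v);return (o+r*(z-o[2])/r[2])[:2]
def proj(s,p):
    E=s["extrinsics"];c=E[:3,:3].T@(np.array(p,float)-E[:3,3]);x=c[:2]/c[2];x=x*(1+s["k1"]*(x@x))
    return s["camera_matrix"][:2,:2]@x+s["camera_matrix"][:2,2]
def blob(s,lo,hi,box):
    x0,y0,x1,y1=box;h=cv2.cvtColor(s["frame"][y0:y1,x0:x1],cv2.COLOR_BGR2HSV)
    m=cv2.inRange(h,np.array(lo),np.array(hi));n,l,st,c=cv2.connectedComponentsWithStats(m)
    i=1+np.argmax(st[1:,4]);return c[i]+[x0,y0],st[i]+[x0,y0,0,0,0]
E
python3 - <<'E'
import pickle,cv2,numpy as np
from h import *
d=pickle.load(open("s0.pkl","rb"));t,s=d["top"],d["side"]
c=np.hstack([cv2.resize(t["frame"][150:320,290:490],(500,425),interpolation=2),cv2.resize(t["frame"][170:340,60:290],(300,425)[:2] if 0 else (300,425))])
cv2.imwrite("pics/crop1.png",cv2.resize(t["frame"][165:335,70:450],(800,358),interpolation=2))
for n,im,lo,hi,box,z in [
 ("yel",t,(22,120,60),(34,255,255),(345,205,390,255),62),("yel",s,(22,120,60),(34,255,255),(345,265,385,310),62),
 ("blue",t,(105,120,60),(125,255,255),(350,270,395,315),62),
 ("pinkA",t,(160,60,60),(180,255,255),(315,165,355,210),62),("pinkB",t,(160,60,60),(180,255,255),(395,210,435,250),62),
 ("seat",t,(0,0,0),(180,255,60),(185,200,222,230),90),("seat",s,(0,0,0),(180,255,60),(280,177,300,190),90),
 ("knob",t,(0,120,60),(8,255,255),(180,290,215,315),165),("knob",s,(0,120,60),(8,255,255),(215,180,235,210),145),
 ("disc",t,(0,0,110),(180,40,255),(130,190,280,330),50),
 ("line",t,(20,120,60),(34,255,255),(75,185,125,230),155),("lineS",s,(20,120,60),(34,255,255),(245,115,270,135),155)]:
    try:
        p,st=blob(im,lo,hi,box);print(n,p.round(1),st,at(im,*p,z).round(1))
    except Exception as e: print(n,e)
E
```

```text
yel [367.1 228.5] [356 218  23  22 381] [ 627.  -210.9]
yel [365.5 282.3] [356 273  21  20 330] [ 625.8 -213. ]
blue [372.5 292.4] [361 282  23  22 400] [ 494.9 -221. ]
pinkA [334.7 189. ] [323 177  24  26 458] [ 710.5 -143. ]
pinkB [414.7 229.4] [402 218  26  25 473] [ 626.5 -310.6]
seat [203.6 217.2] [193 207  22  21 316] [639.8 121. ]
seat [289.4 184. ] [284 180  11   9  86] [641.4 123.7]
knob [192.1 303.3] [185 297  14  14 141] [468.8 115.6]
knob [224.2 194.4] [219 187  11  19 129] [469.9 124.1]
disc [206.5 261.6] [  142   199   128   125 10012] [554.8 120. ]
line [ 95.1 204.8] [ 85 199  21  12  79] [646. 302.]
lineS [253.7 128. ] [251 124   6  10  46] [644.9 302.9]
```

View pics/crop1.png

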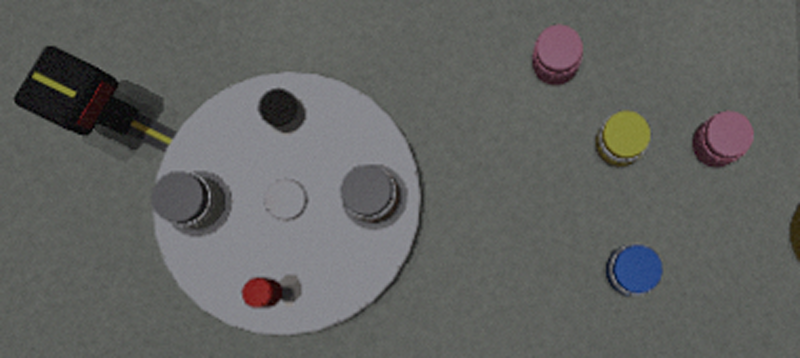

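The crop confirms it: the yellow lid at crop (625,137) is the only yellow jar, and its neighbours are pink and blue. Next I raise the arm and turn the jaws to world x, so that tool offsets become (dY, dX, -dZ).

{"op": "move_arm", "data": {
  "series": [
    {"offset": [0, 0, -0.006], "rotation": [0, 0, 7]},
    {"offset": [0, 0, -0.006], "rotation": [0, 0, 7]},
    {"offset": [0, 0, -0.006], "rotation": [0, 0, 7]},
    {"offset": [0, 0, -0.006], "rotation": [0, 0, 7]},
    {"offset": [0, 0, -0.006], "rotation": [0, 0, 7]},
    {"offset": [0, 0, -0.006], "rotation": [0, 0, 7]},
    {"offset": [0, 0, -0.006], "rotation": [0, 0, 7]},
    {"offset": [0, 0, -0.006], "rotation": [0, 0, 7]},
    {"offset": [0, 0, -0.006], "rotation": [0, 0, 7]},
    {"offset": [0, 0, -0.006], "rotation": [0, 0, 7]},
    {"offset": [0, 0, 0], "rotation": [0, 0, 3.5]}
  ]
}}

```text
schema error: expected keys offset, rotation, grip
```

{"op": "move_arm", "data": {
  "series": [
    {"offset": [-0.031, 0.025, 0]},
    {"offset": [-0.031, 0.025, 0]},
    {"offset": [-0.031, 0.025, 0]},
    {"offset": [-0.031, 0.025, 0]},
    {"offset": [-0.031, 0.025, 0]},
    {"offset": [-0.031, 0.025, 0]},
    {"offset": [-0.031, 0.025, 0]},
    {"offset": [-0.031, 0.025, 0]},
    {"offset": [-0.031, 0.025, 0]},
    {"offset": [-0.031, 0.025, 0]},
    {"offset": [-0.031, 0.025, 0]},
    {"offset": [-0.031, 0.025, 0]}
  ]
}}

```text
schema error: expected keys offset, rotation, grip
```

{"op": "move_arm", "data": {
  "series": [
    {"offset": [-0.038, 0.012, 0.01]},
    {"offset": [-0.038, 0.012, 0.01]},
    {"offset": [-0.038, 0.012, 0.01]},
    {"offset": [-0.038, 0.012, 0.01]},
    {"offset": [-0.038, 0.012, 0.01]},
    {"offset": [-0.038, 0.012, 0.01]},
    {"offset": [-0.038, 0.012, 0.01]},
    {"offset": [-0.038, 0.012, 0.01]},
    {"offset": [-0.038, 0.012, 0.01]},
    {"offset": [-0.038, 0.012, 0.01]},
    {"offset": [-0.038, 0.012, 0.01]},
    {"offset": [-0.038, 0.012, 0.01]}
  ]
}}

```text
schema error: expected keys offset, rotation, grip
```

{"op": "move_arm", "data": {
  "series": [
    {"offset": [0, 0, -0.006], "rotation": [0, 0, 7], "grip": 0.085},
    {"offset": [0, 0, -0.006], "rotation": [0, 0, 7], "grip": 0.085},
    {"offset": [0, 0, -0.006], "rotation": [0, 0, 7], "grip": 0.085},
    {"offset": [0, 0, -0.006], "rotation": [0, 0, 7], "grip": 0.085},
    {"offset": [0, 0, -0.006], "rotation": [0, 0, 7], "grip": 0.085},
    {"offset": [0, 0, -0.006], "rotation": [0, 0, 7], "grip": 0.085},
    {"offset": [0, 0, -0.006], "rotation": [0, 0, 7], "grip": 0.085},
    {"offset": [0, 0, -0.006], "rotation": [0, 0, 7], "grip": 0.085},
    {"offset": [0, 0, -0.006], "rotation": [0, 0, 7], "grip": 0.085},
    {"offset": [0, 0, -0.006], "rotation": [0, 0, 7], "grip": 0.085},
    {"offset": [0, 0, 0], "rotation": [0, 0, 3.5], "grip": 0.085}
  ]
}}

```text
time: 1.02
tcp_pos: [184.6, 623.5, 303.2]
eef_rot: [-2.229, -2.213, -0.001]
force: [-0.4, -0.2, -0.3]
opening: 84.9
grip_force: 0.0
```

{"op": "move_arm", "data": {
  "series": [
    {"offset": [-0.031, 0.025, 0], "rotation": [0, 0, 0], "grip": 0.085},
    {"offset": [-0.031, 0.025, 0], "rotation": [0, 0, 0], "grip": 0.085},
    {"offset": [-0.031, 0.025, 0], "rotation": [0, 0, 0], "grip": 0.085},
    {"offset": [-0.031, 0.025, 0], "rotation": [0, 0, 0], "grip": 0.085},
    {"offset": [-0.031, 0.025, 0], "rotation": [0, 0, 0], "grip": 0.085},
    {"offset": [-0.031, 0.025, 0], "rotation": [0, 0, 0], "grip": 0.085},
    {"offset": [-0.031, 0.025, 0], "rotation": [0, 0, 0], "grip": 0.085},
    {"offset": [-0.031, 0.025, 0], "rotation": [0, 0, 0], "grip": 0.085},
    {"offset": [-0.031, 0.025, 0], "rotation": [0, 0, 0], "grip": 0.085},
    {"offset": [-0.031, 0.025, 0], "rotation": [0, 0, 0], "grip": 0.085},
    {"offset": [-0.031, 0.025, 0], "rotation": [0, 0, 0], "grip": 0.085},
    {"offset": [-0.031, 0.025, 0], "rotation": [0, 0, 0], "grip": 0.085}
  ]
}}

```text
time: 2.02
tcp_pos: [485.3, 249.5, 302.2]
eef_rot: [-2.221, -2.222, 0.0]
force: [0.6, 1.4, -1.0]
opening: 84.8
grip_force: 0.0
```

{"op": "move_arm", "data": {
  "series": [
    {"offset": [-0.0385, 0.0118, 0.01], "rotation": [0, 0, 0], "grip": 0.085},
    {"offset": [-0.0385, 0.0118, 0.01], "rotation": [0, 0, 0], "grip": 0.085},
    {"offset": [-0.0385, 0.0118, 0.01], "rotation": [0, 0, 0], "grip": 0.085},
    {"offset": [-0.0385, 0.0118, 0.01], "rotation": [0, 0, 0], "grip": 0.085},
    {"offset": [-0.0385, 0.0118, 0.01], "rotation": [0, 0, 0], "grip": 0.085},
    {"offset": [-0.0385, 0.0118, 0.01], "rotation": [0, 0, 0], "grip": 0.085},
    {"offset": [-0.0385, 0.0118, 0.01], "rotation": [0, 0, 0], "grip": 0.085},
    {"offset": [-0.0385, 0.0118, 0.01], "rotation": [0, 0, 0], "grip": 0.085},
    {"offset": [-0.0385, 0.0118, 0.01], "rotation": [0, 0, 0], "grip": 0.085},
    {"offset": [-0.0385, 0.0118, 0.01], "rotation": [0, 0, 0], "grip": 0.085},
    {"offset": [-0.0385, 0.0118, 0.01], "rotation": [0, 0, 0], "grip": 0.085},
    {"offset": [-0.0385, 0.0118, 0.01], "rotation": [0, 0, 0], "grip": 0.085}
  ]
}}

```text
time: 3.02
tcp_pos: [626.2, -212.7, 181.4]
eef_rot: [-2.221, -2.221, 0.0]
force: [0.6, 0.2, -0.1]
opening: 84.7
grip_force: 0.0
```

{"op": "move_arm", "data": {
  "series": [
    {"offset": [0, 0, 0.02], "rotation": [0, 0, 0], "grip": 0.085},
    {"offset": [0, 0, 0.02], "rotation": [0, 0, 0], "grip": 0.085},
    {"offset": [0, 0, 0.02], "rotation": [0, 0, 0], "grip": 0.085},
    {"offset": [0, 0, 0.02], "rotation": [0, 0, 0], "grip": 0.085},
    {"offset": [0, 0, 0], "rotation": [0, 0, 0], "grip": 0.085}
  ]
}}

```text
time: 3.43
tcp_pos: [623.8, -209.9, 98.3]
eef_rot: [-2.218, -2.217, 0.004]
force: [-0.9, 0.6, -0.5]
opening: 84.9
grip_force: 0.0
```

```bash
python3 - <<'E'
from plant import robot
from h import *
s=robot.snapshot("side");cv2.imwrite("pics/g1.png",cv2.resize(s["frame"][190:350,270:470],(750,600)))
t=robot.snapshot("top");cv2.imwrite("pics/g1t.png",t["frame"])
print(robot.read_state()["tcp_pos"])
E
```

```text
[ 625.74790575 -210.48921239  101.88620315]
```

View pics/g1.png

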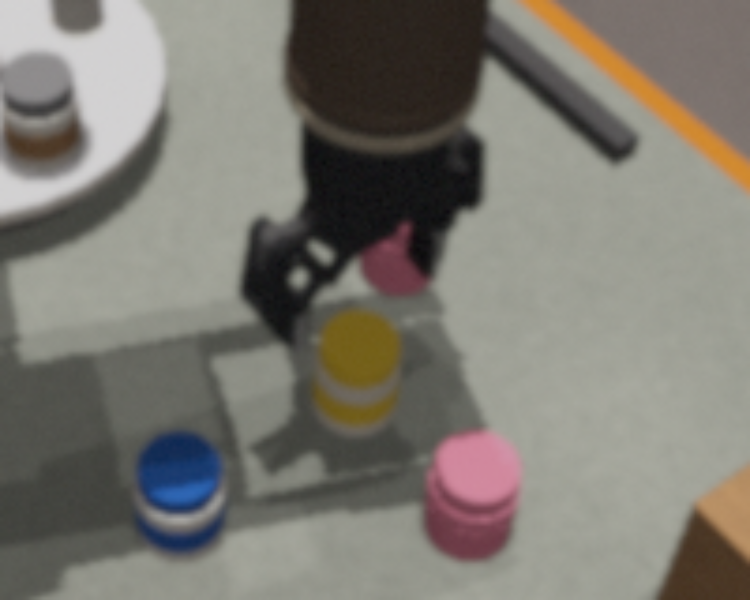

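The open jaws straddle the yellow jar (crop 357,360), with the pink and blue jars clear of the fingers. I now descend 70 mm and close.

{"op": "move_arm", "data": {
  "series": [
    {"offset": [0, 0, 0.012], "rotation": [0, 0, 0], "grip": 0.085},
    {"offset": [0, 0, 0.012], "rotation": [0, 0, 0], "grip": 0.085},
    {"offset": [0, 0, 0.012], "rotation": [0, 0, 0], "grip": 0.085},
    {"offset": [0, 0, 0.012], "rotation": [0, 0, 0], "grip": 0.085},
    {"offset": [0, 0, 0.012], "rotation": [0, 0, 0], "grip": 0.085},
    {"offset": [0, 0, 0.01], "rotation": [0, 0, 0], "grip": 0.085},
    {"offset": [0, 0, 0], "rotation": [0, 0, 0], "grip": 0.085},
    {"offset": [0, 0, 0], "rotation": [0, 0, 0], "grip": 0.085}
  ]
}}

```text
time: 4.2
tcp_pos: [625.8, -210.5, 31.4]
eef_rot: [-2.22, -2.221, 0.001]
force: [-0.5, 0.7, 0.3]
opening: 85.2
grip_force: 0.0
```

{"op": "move_arm", "data": {
  "series": [
    {"offset": [0, 0, 0], "rotation": [0, 0, 0], "grip": 0.06},
    {"offset": [0, 0, 0], "rotation": [0, 0, 0], "grip": 0.055},
    {"offset": [0, 0, 0], "rotation": [0, 0, 0], "grip": 0.052},
    {"offset": [0, 0, 0], "rotation": [0, 0, 0], "grip": 0.05},
    {"offset": [0, 0, 0], "rotation": [0, 0, 0], "grip": 0.048},
    {"offset": [0, 0, 0], "rotation": [0, 0, 0], "grip": 0.04},
    {"offset": [0, 0, 0], "rotation": [0, 0, 0], "grip": 0.04},
    {"offset": [0, 0, 0], "rotation": [0, 0, 0], "grip": 0.04},
    {"offset": [0, 0, 0], "rotation": [0, 0, 0], "grip": 0.04}
  ],
  "force": 30
}}

```text
time: 4.95
tcp_pos: [626.9, -210.9, 33.2]
eef_rot: [2.22, 2.221, 0.001]
force: [0.2, -0.6, 6.5]
opening: 48.9
grip_force: 30.2
```

{"op": "move_arm", "data": {
  "series": [
    {"offset": [0, 0, -0.01], "rotation": [0, 0, 0], "grip": 0.04},
    {"offset": [0, 0, -0.02], "rotation": [0, 0, 0], "grip": 0.04},
    {"offset": [0, 0, -0.02], "rotation": [0, 0, 0], "grip": 0.04},
    {"offset": [0, 0, -0.02], "rotation": [0, 0, 0], "grip": 0.04},
    {"offset": [0, 0, -0.02], "rotation": [0, 0, 0], "grip": 0.04},
    {"offset": [0, 0, -0.02], "rotation": [0, 0, 0], "grip": 0.04},
    {"offset": [0, 0, -0.02], "rotation": [0, 0, 0], "grip": 0.04},
    {"offset": [0.01, 0, 0], "rotation": [0, 0, 0], "grip": 0.04},
    {"offset": [0.022, 0, 0], "rotation": [0, 0, 0], "grip": 0.04},
    {"offset": [0.026, 0, 0], "rotation": [0, 0, 0], "grip": 0.04},
    {"offset": [0.027, 0.002, 0], "rotation": [0, 0, 0], "grip": 0.04},
    {"offset": [0.027, 0.002, 0], "rotation": [0, 0, 0], "grip": 0.04}
  ]
}}

```text
time: 5.95
tcp_pos: [629.4, -97.2, 162.0]
eef_rot: [-2.221, -2.22, 0.001]
force: [0.5, -0.5, -2.1]
opening: 48.8
grip_force: 32.3
```

{"op": "move_arm", "data": {
  "series": [
    {"offset": [0.027, 0.002, 0], "rotation": [0, 0, 0], "grip": 0.04},
    {"offset": [0.027, 0.002, 0], "rotation": [0, 0, 0], "grip": 0.04},
    {"offset": [0.027, 0.002, 0], "rotation": [0, 0, 0], "grip": 0.04},
    {"offset": [0.027, 0.002, 0], "rotation": [0, 0, 0], "grip": 0.04},
    {"offset": [0.027, 0.002, 0], "rotation": [0, 0, 0], "grip": 0.04},
    {"offset": [0.025, 0.001, 0], "rotation": [0, 0, 0], "grip": 0.04},
    {"offset": [0.025, 0, 0], "rotation": [0, 0, 0], "grip": 0.04},
    {"offset": [0.022, 0, 0], "rotation": [0, 0, 0], "grip": 0.04},
    {"offset": [0.012, 0, 0], "rotation": [0, 0, 0], "grip": 0.04},
    {"offset": [0.003, 0, 0], "rotation": [0, 0, 0], "grip": 0.04},
    {"offset": [0, 0, 0], "rotation": [0, 0, 0], "grip": 0.04},
    {"offset": [0, 0, 0], "rotation": [0, 0, 0], "grip": 0.04}
  ]
}}

```text
time: 6.95
tcp_pos: [640.9, 122.8, 162.1]
eef_rot: [-2.221, -2.222, 0.001]
force: [-0.0, -0.1, -2.1]
opening: 48.6
grip_force: 32.3
```

```bash
python3 - <<'E'
from plant import robot
from h import *
s=robot.snapshot("side");cv2.imwrite("pics/p1.png",cv2.resize(s["frame"][80:260,190:340],(500,600)))
q=robot.read_state();print(q["tcp_pos"],q["force"],q["opening"],q["grip_force"])
print("seat px",proj(s,[640.5,122,90]))
E
```

```text
[641.02791549 122.43978864 162.17080199] [-0.08788762  0.76653595 -2.66680018] 48.944445113451245 32.27544844150543
seat px [289.41366743 184.5467082 ]
```

View pics/p1.png

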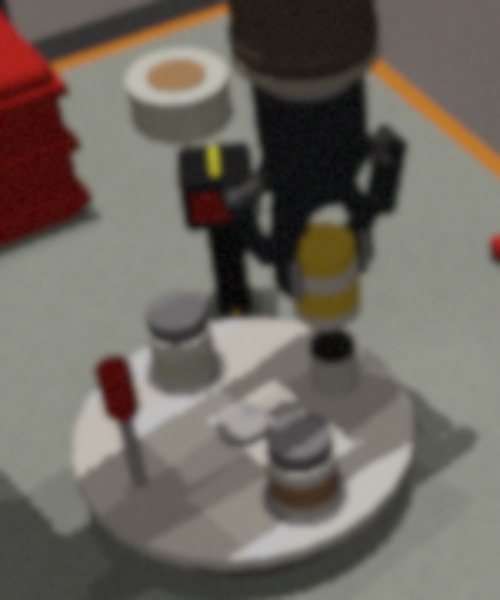

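The jar hangs upright above the seat (jar at crop 327,270, seat at 333,347). I check the jar's lateral offset from the tool.

```bash
python3 - <<'E'
from plant import robot
from h import *
s=robot.snapshot("side");t=robot.snapshot("top")
h=cv2.cvtColor(s["frame"],cv2.COLOR_BGR2HSV)
m=cv2.inRange(h,np.array((20,110,40)),np.array((36,255,255)));m[:,:270]=0;m[:,310:]=0;m[:140]=0;m[180:]=0
for v in range(142,180,2):
    c=np.where(m[v])[0]
    if len(c)>3: print(v,c.min(),c.max(),(c.min()+c.max())/2,end=" | ")
for z in(129,145,170,191): print(z,proj(s,[641,122.4,z]).round(1))
for n,im,box in(("side",s,(284,178,300,192)),):
    pass
E
```

```text
148 282 294 288.0 | 150 280 296 288.0 | 152 279 297 288.0 | 154 279 296 287.5 | 156 278 296 287.0 | 158 280 295 287.5 | 160 280 294 287.0 | 162 281 291 286.0 | 168 281 296 288.5 | 170 280 296 288.0 | 172 280 295 287.5 | 174 282 292 287.0 | 129 [288.5 172.5]
145 [288.  167.4]
170 [287.3 159.3]
191 [286.7 152.2]
```

{"op": "move_arm", "data": {
  "series": [
    {"offset": [0, 0, 0.01], "rotation": [0, 0, 0], "grip": 0.04},
    {"offset": [0, 0, 0.01], "rotation": [0, 0, 0], "grip": 0.04},
    {"offset": [0, 0, 0.007], "rotation": [0, 0, 0], "grip": 0.04},
    {"offset": [0, 0, 0.004], "rotation": [0, 0, 0], "grip": 0.04},
    {"offset": [0, 0, 0.003], "rotation": [0, 0, 0], "grip": 0.04},
    {"offset": [0, 0, 0.002], "rotation": [0, 0, 0], "grip": 0.04},
    {"offset": [0, 0, 0.001], "rotation": [0, 0, 0], "grip": 0.04},
    {"offset": [0, 0, 0], "rotation": [0, 0, 0], "grip": 0.04},
    {"offset": [0, 0, 0], "rotation": [0, 0, 0], "grip": 0.04}
  ]
}}

```text
time: 7.85
tcp_pos: [641.3, 123.4, 125.5]
eef_rot: [2.221, 2.222, 0.001]
force: [0.5, 0.8, -2.0]
opening: 48.9
grip_force: 32.3
```

{"op": "move_arm", "data": {
  "series": [
    {"offset": [0, 0, 0.001], "rotation": [0, 0, 0], "grip": 0.04},
    {"offset": [0, 0, 0], "rotation": [0, 0, 0], "grip": 0.04},
    {"offset": [0, 0, 0], "rotation": [0, 0, 0], "grip": 0.04}
  ]
}}

```text
time: 8.1
tcp_pos: [641.2, 123.4, 124.4]
eef_rot: [2.221, 2.222, 0.0]
force: [-0.4, 0.6, -1.9]
opening: 49.4
grip_force: 32.3
```

{"op": "move_arm", "data": {
  "series": [
    {"offset": [-0.001, -0.0005, 0.001], "rotation": [0, 0, 0], "grip": 0.04},
    {"offset": [0, 0, 0], "rotation": [0, 0, 0], "grip": 0.04},
    {"offset": [0, 0, 0], "rotation": [0, 0, 0], "grip": 0.04}
  ]
}}

```text
time: 8.35
tcp_pos: [640.6, 122.3, 123.3]
eef_rot: [2.221, 2.222, -0.0]
force: [0.2, 0.5, -2.2]
opening: 48.8
grip_force: 32.3
```

{"op": "move_arm", "data": {
  "series": [
    {"offset": [0, 0, 0.001], "rotation": [0, 0, 0], "grip": 0.04},
    {"offset": [0, 0, 0], "rotation": [0, 0, 0], "grip": 0.04},
    {"offset": [0, 0, 0], "rotation": [0, 0, 0], "grip": 0.04}
  ]
}}

```text
time: 8.6
tcp_pos: [640.7, 122.3, 123.2]
eef_rot: [2.221, 2.221, 0.0]
force: [-4.9, 0.3, 10.9]
opening: 48.9
grip_force: 33.5
```

{"op": "move_arm", "data": {
  "series": [
    {"offset": [0, 0, -0.0007], "rotation": [0, 0, 0], "grip": 0.04},
    {"offset": [0, 0, 0], "rotation": [0, 0, 0], "grip": 0.049},
    {"offset": [0, 0, 0], "rotation": [0, 0, 0], "grip": 0.051},
    {"offset": [0, 0, 0], "rotation": [0, 0, 0], "grip": 0.053},
    {"offset": [0, 0, 0], "rotation": [0, 0, 0], "grip": 0.057},
    {"offset": [0, 0, 0], "rotation": [0, 0, 0], "grip": 0.065},
    {"offset": [0, 0, 0], "rotation": [0, 0, 0], "grip": 0.075},
    {"offset": [0, 0, 0], "rotation": [0, 0, 0], "grip": 0.085},
    {"offset": [0, 0, 0], "rotation": [0, 0, 0], "grip": 0.085},
    {"offset": [0, 0, 0], "rotation": [0, 0, 0], "grip": 0.085},
    {"offset": [0, 0, 0], "rotation": [0, 0, 0], "grip": 0.085},
    {"offset": [0, 0, 0], "rotation": [0, 0, 0], "grip": 0.085}
  ],
  "force": 20
}}

```text
time: 9.6
tcp_pos: [640.7, 122.4, 123.0]
eef_rot: [2.221, 2.222, 0.0]
force: [-1.0, -0.0, 0.2]
opening: 84.8
grip_force: 0.0
```

{"op": "move_arm", "data": {
  "series": [
    {"offset": [0, 0, -0.01], "rotation": [0, 0, 0], "grip": 0.085},
    {"offset": [0, 0, -0.015], "rotation": [0, 0, 0], "grip": 0.085},
    {"offset": [0, 0, -0.02], "rotation": [0, 0, 0], "grip": 0.085},
    {"offset": [0, 0, -0.02], "rotation": [0, 0, 0], "grip": 0.085},
    {"offset": [0, 0, -0.02], "rotation": [0, 0, 0], "grip": 0.085},
    {"offset": [0, 0, -0.02], "rotation": [0, 0, 0], "grip": 0.085},
    {"offset": [0, 0, -0.02], "rotation": [0, 0, 0], "grip": 0.085},
    {"offset": [0, -0.02, 0], "rotation": [0, 0, 0], "grip": 0.085},
    {"offset": [0, -0.035, 0], "rotation": [0, 0, 0], "grip": 0.085},
    {"offset": [0, -0.035, 0], "rotation": [0, 0, 0], "grip": 0.085},
    {"offset": [0, -0.03, 0], "rotation": [0, 0, 0], "grip": 0.085},
    {"offset": [0, -0.02, 0], "rotation": [0, 0, 0], "grip": 0.085}
  ]
}}

```text
time: 10.6
tcp_pos: [497.7, 122.2, 248.6]
eef_rot: [-2.221, -2.221, 0.001]
force: [0.4, 1.0, 1.0]
opening: 85.0
grip_force: 0.0
```

```bash
python3 - <<'E'
from plant import robot
from h import *
s=robot.snapshot("side");t=robot.snapshot("top")
a=cv2.resize(s["frame"][80:260,190:340],(500,600));b=cv2.resize(t["frame"][170:350,70:160],(300,600))
cv2.imwrite("pics/p2.png",np.hstack([a,b]))
q=robot.read_state();print(q["tcp_pos"],q["opening"])
p,st=blob(s,(22,110,40),(34,255,255),(270,145,310,171));print(p,st,at(s,*p,152),"expect",proj(s,[640.5,122,152]))
E
```

```text
[497.62765831 122.25567617 248.88606942] 85.12825685551768
[287.35714286 165.36263736] [278 160  19  11 182] [639.64346323 122.44844615] expect [287.75470593 165.32998967]
```

View pics/p2.png

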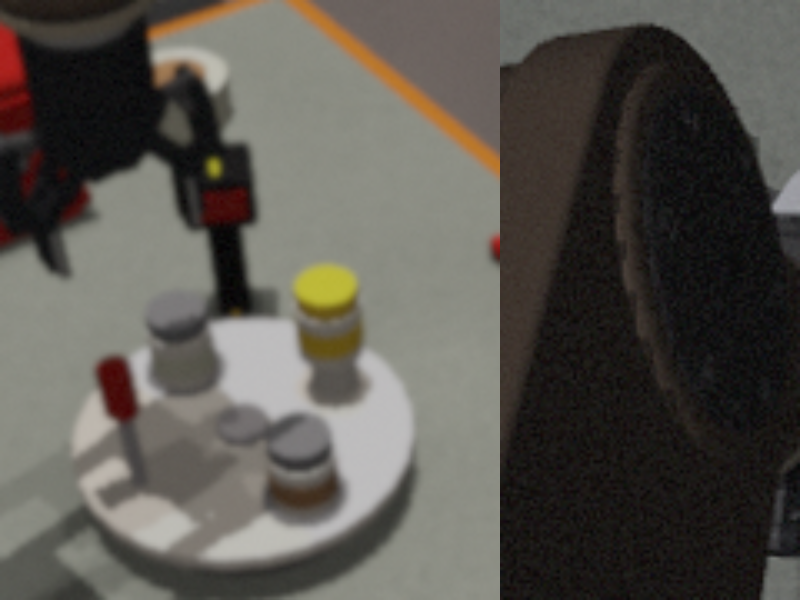

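The jar stands upright and centred on the seat: its lid is at side (287.4,165.4), against an expected (287.8,165.3). Next is the knob, at about (467.5,121,145).

{"op": "move_arm", "data": {
  "series": [
    {"offset": [-0.001, -0.015, 0], "rotation": [0, 0, 0], "grip": 0.085},
    {"offset": [0, -0.015, 0], "rotation": [0, 0, 0], "grip": 0.085},
    {"offset": [0, 0, 0.02], "rotation": [0, 0, 0], "grip": 0.085},
    {"offset": [0, 0, 0.02], "rotation": [0, 0, 0], "grip": 0.085},
    {"offset": [0, 0, 0.02], "rotation": [0, 0, 0], "grip": 0.085},
    {"offset": [0, 0, 0], "rotation": [0, 0, 0], "grip": 0.085},
    {"offset": [0, 0, 0], "rotation": [0, 0, 0], "grip": 0.085}
  ]
}}

```text
time: 11.28
tcp_pos: [470.9, 121.3, 188.0]
eef_rot: [-2.221, -2.221, 0.002]
force: [-0.3, 0.5, 0.9]
opening: 84.7
grip_force: 0.0
```

```bash
python3 - <<'E'
from plant import robot
from h import *
s=robot.snapshot("side")
cv2.imwrite("pics/k1.png",cv2.resize(s["frame"][100:260,150:330],(675,600)))
q=robot.read_state();print(q["tcp_pos"],q["opening"])
for p in([467.5,121,145],[467.5,121,165],[467.5,121,122]):print((proj(s,p)-[150,100])*3.75)
E
```

```text
[471.46316502 121.38881706 188.76038601] 84.77342837593564
[277.05095343 358.50700107]
[271.31317177 334.21447549]
[283.45213297 385.59462654]
```

View pics/k1.png

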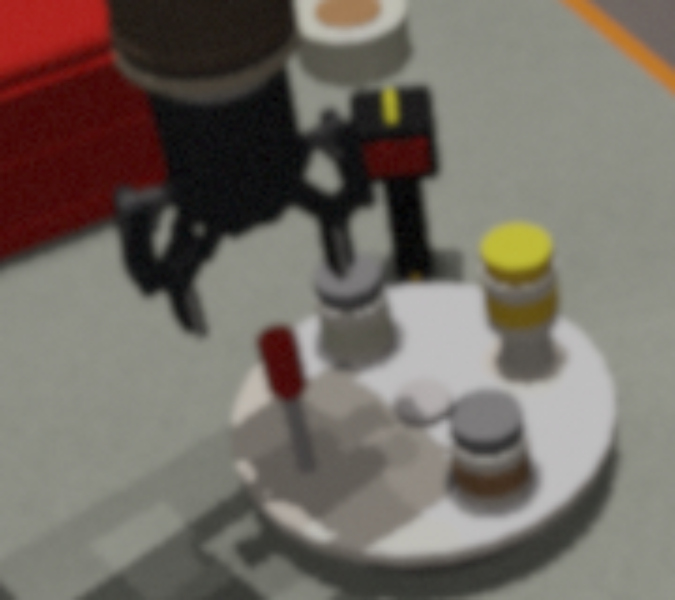

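The knob at crop (282,361) lies between the jaws, at about x = 470. I descend and close gently.

{"op": "move_arm", "data": {
  "series": [
    {"offset": [0, -0.001, 0.012], "rotation": [0, 0, 0], "grip": 0.085},
    {"offset": [0, 0, 0.014], "rotation": [0, 0, 0], "grip": 0.085},
    {"offset": [0, 0, 0.014], "rotation": [0, 0, 0], "grip": 0.085},
    {"offset": [0, 0, 0.01], "rotation": [0, 0, 0], "grip": 0.085},
    {"offset": [0, 0, 0], "rotation": [0, 0, 0], "grip": 0.07},
    {"offset": [0, 0, 0], "rotation": [0, 0, 0], "grip": 0.05},
    {"offset": [0, 0, 0], "rotation": [0, 0, 0], "grip": 0.04},
    {"offset": [0, 0, 0], "rotation": [0, 0, 0], "grip": 0.032},
    {"offset": [0, 0, 0], "rotation": [0, 0, 0], "grip": 0.029},
    {"offset": [0, 0, 0], "rotation": [0, 0, 0], "grip": 0.027},
    {"offset": [0, 0, 0], "rotation": [0, 0, 0], "grip": 0.02},
    {"offset": [0, 0, 0], "rotation": [0, 0, 0], "grip": 0.02}
  ],
  "force": 25
}}

```text
time: 12.33
tcp_pos: [469.4, 121.3, 138.5]
eef_rot: [-2.221, -2.222, 0.0]
force: [-4.7, 0.2, 9.8]
opening: 25.6
grip_force: 24.9
```

{"op": "move_arm", "data": {
  "series": [
    {"offset": [0, 0, 0], "rotation": [0, 0, 0], "grip": 0.02},
    {"offset": [0, 0, 0], "rotation": [0, 0, 0], "grip": 0.02},
    {"offset": [0, 0, 0], "rotation": [0, 0, 0], "grip": 0.02}
  ]
}}

```text
time: 12.58
tcp_pos: [469.4, 121.3, 138.5]
eef_rot: [-2.221, -2.221, 0.0]
force: [-3.4, -0.2, 10.2]
opening: 25.5
grip_force: 24.9
```

{"op": "move_arm", "data": {
  "series": [
    {"offset": [-0.0015, 0, 0], "rotation": [0, 0, 0], "grip": 0.02},
    {"offset": [-0.003, 0.0001, 0], "rotation": [0, 0, 0], "grip": 0.02},
    {"offset": [-0.003, 0.0002, 0], "rotation": [0, 0, 0], "grip": 0.02},
    {"offset": [-0.003, 0.0003, 0], "rotation": [0, 0, 0], "grip": 0.02},
    {"offset": [-0.003, 0.0004, 0], "rotation": [0, 0, 0], "grip": 0.02},
    {"offset": [-0.003, 0.0005, 0], "rotation": [0, 0, 0], "grip": 0.02},
    {"offset": [-0.0029, 0.0006, 0], "rotation": [0, 0, 0], "grip": 0.02},
    {"offset": [-0.0029, 0.0007, 0], "rotation": [0, 0, 0], "grip": 0.02},
    {"offset": [-0.0029, 0.0008, 0], "rotation": [0, 0, 0], "grip": 0.02},
    {"offset": [-0.0029, 0.0009, 0], "rotation": [0, 0, 0], "grip": 0.02},
    {"offset": [-0.0028, 0.001, 0], "rotation": [0, 0, 0], "grip": 0.02},
    {"offset": [-0.0028, 0.0011, 0], "rotation": [0, 0, 0], "grip": 0.02}
  ],
  "force": 35
}}

```text
time: 13.58
tcp_pos: [477.5, 87.8, 138.6]
eef_rot: [2.22, 2.221, 0.003]
force: [4.3, 4.9, 3.4]
opening: 25.1
grip_force: 34.1
```

{"op": "move_arm", "data": {
  "series": [
    {"offset": [-0.0028, 0.0015, 0], "rotation": [0, 0, 0], "grip": 0.02},
    {"offset": [-0.0027, 0.0015, 0], "rotation": [0, 0, 0], "grip": 0.02},
    {"offset": [-0.0027, 0.0015, 0], "rotation": [0, 0, 0], "grip": 0.02},
    {"offset": [-0.0026, 0.0015, 0], "rotation": [0, 0, 0], "grip": 0.02},
    {"offset": [-0.0026, 0.0015, 0], "rotation": [0, 0, 0], "grip": 0.02},
    {"offset": [-0.0025, 0.0016, 0], "rotation": [0, 0, 0], "grip": 0.02},
    {"offset": [-0.0025, 0.0017, 0], "rotation": [0, 0, 0], "grip": 0.02},
    {"offset": [-0.0024, 0.0018, 0], "rotation": [0, 0, 0], "grip": 0.02},
    {"offset": [-0.0024, 0.0018, 0], "rotation": [0, 0, 0], "grip": 0.02},
    {"offset": [-0.0023, 0.0019, 0], "rotation": [0, 0, 0], "grip": 0.02},
    {"offset": [-0.0022, 0.002, 0], "rotation": [0, 0, 0], "grip": 0.02},
    {"offset": [-0.0022, 0.0021, 0], "rotation": [0, 0, 0], "grip": 0.02}
  ]
}}

```text
time: 14.58
tcp_pos: [498.8, 58.6, 138.6]
eef_rot: [2.221, 2.22, 0.006]
force: [9.6, 15.9, -1.3]
opening: 25.5
grip_force: 34.4
```

{"op": "move_arm", "data": {
  "series": [
    {"offset": [0.0007, 0.001, 0], "rotation": [0, 0, 0], "grip": 0.02},
    {"offset": [0.0007, 0.001, 0], "rotation": [0, 0, 0], "grip": 0.02},
    {"offset": [0, 0, 0], "rotation": [0, 0, 0], "grip": 0.02}
  ]
}}

```text
time: 14.83
tcp_pos: [498.9, 59.1, 138.5]
eef_rot: [2.221, 2.222, 0.0]
force: [-1.4, -0.3, 11.2]
opening: 25.4
grip_force: 35.8
```

```bash
python3 - <<'E'
from plant import robot
from h import *
import pickle
from scipy.optimize import least_squares
d=pickle.load(open("s0.pkl","rb"))
for n,box in(("top",(130,190,280,330)),("side",(205,172,322,256))):   # fit disc rim at start
    s=d[n];x0,y0,x1,y1=box;h=cv2.cvtColor(s["frame"][y0:y1,x0:x1],cv2.COLOR_BGR2HSV)
    m=cv2.inRange(h,np.array((0,0,110)),np.array((180,45,255)));c=max(cv2.findContours(m,0,1)[0],key=cv2.contourArea)
    hull=cv2.convexHull(c)[:,0]+[x0,y0];P=np.array([at(s,u,v,50) for u,v in hull])
    r=least_squares(lambda p:np.hypot(*(P-p[:2]).T)-p[2],[555,121,130],loss="soft_l1");print(n,r.x,np.abs(r.fun).max())
s=robot.snapshot("side");t=robot.snapshot("top");pickle.dump((s,t),open("s1.pkl","wb"))
q=robot.read_state();print(q["tcp_pos"],q["force"])
cv2.imwrite("pics/m1.png",np.hstack([cv2.resize(s["frame"][90:260,190:340],(400,453)),cv2.resize(t["frame"][160:330,70:220],(400,453))]))
E
```

```text
top [558.62482066 121.3848606  129.04213278] 0.6361399748150234
side [558.3696849  144.80445825 202.84112555] 31.900001905872926
[498.84695472  59.09700568 138.52104585] [-1.98321576  0.27080853 10.75705226]
```

View pics/m1.png

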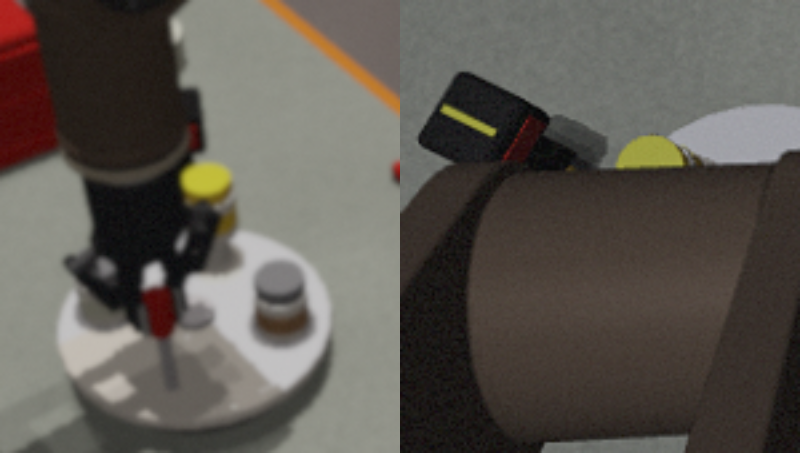

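The carousel has turned about 0.8 rad, with the jar upright at top-crop (650,152) and the scanner line at (470,120). I continue by about 0.25 rad.

{"op": "move_arm", "data": {
  "series": [
    {"offset": [-0.0016, 0.0018, 0], "rotation": [0, 0, 0], "grip": 0.02},
    {"offset": [-0.0016, 0.0019, 0], "rotation": [0, 0, 0], "grip": 0.02},
    {"offset": [-0.0016, 0.0019, 0], "rotation": [0, 0, 0], "grip": 0.02},
    {"offset": [-0.0015, 0.002, 0], "rotation": [0, 0, 0], "grip": 0.02},
    {"offset": [-0.0015, 0.002, 0], "rotation": [0, 0, 0], "grip": 0.02},
    {"offset": [-0.0014, 0.0021, 0], "rotation": [0, 0, 0], "grip": 0.02},
    {"offset": [-0.0013, 0.0021, 0], "rotation": [0, 0, 0], "grip": 0.02},
    {"offset": [-0.0012, 0.0022, 0], "rotation": [0, 0, 0], "grip": 0.02},
    {"offset": [-0.0011, 0.0022, 0], "rotation": [0, 0, 0], "grip": 0.02},
    {"offset": [0, 0, 0], "rotation": [0, 0, 0], "grip": 0.02},
    {"offset": [0, 0, 0], "rotation": [0, 0, 0], "grip": 0.02}
  ]
}}

```text
time: 15.85
tcp_pos: [517.1, 46.3, 138.5]
eef_rot: [2.221, 2.221, 0.001]
force: [-1.6, 0.9, 10.2]
opening: 25.2
grip_force: 35.4
```

```bash
python3 - <<'E'
from plant import robot
from h import *
s=robot.snapshot("side");t=robot.snapshot("top")
q=robot.read_state();print(q["tcp_pos"],q["force"])
cv2.imwrite("pics/m2.png",np.hstack([cv2.resize(s["frame"][90:260,190:340],(400,453)),cv2.resize(t["frame"][160:330,70:220],(400,453))]))
y=(22,110,60),(34,255,255)
for n,im,box in(("top",t,(128,180,215,225)),("side",s,(245,140,300,170))):
    p,st=blob(im,*y,box);print("lid",n,p,st,at(im,*p,152))
for n,im,box in(("top",t,(75,185,125,230)),):
    x0,y0,x1,y1=box;m=cv2.inRange(cv2.cvtColor(im["frame"][y0:y1,x0:x1],cv2.COLOR_BGR2HSV),np.array((20,110,60)),np.array(y[1]))
    v,u=np.where(m);P=np.array([at(im,a+x0,b+y0,155) for a,b in zip(u,v)])
    f=cv2.fitLine(P.astype(np.float32),2,0,.01,.01).ravel();print(f,np.arctan2(abs(f[1]),abs(f[0])),P[P[:,1].argmin()],P[P[:,1].argmax()])
E
```

```text
[517.07631523  46.30023937 138.52889461] [-2.04305175  0.54504982 10.0056394 ]Traceback (most recent call last):
  File "<stdin>", line 8, in <module>
  File "h.py", line 14, in blob
    i=1+np.argmax(st[1:,4]);return c[i]+[x0,y0],st[i]+[x0,y0,0,0,0]
        ~~~~~~~~~^^^^^^^^^^
    return _wrapfunc(a, 'argmax', axis=axis, out=out, **kwds)
    return bound(*args, **kwds)
ValueError: attempt to get argmax of an empty sequence
```

View pics/m2.png

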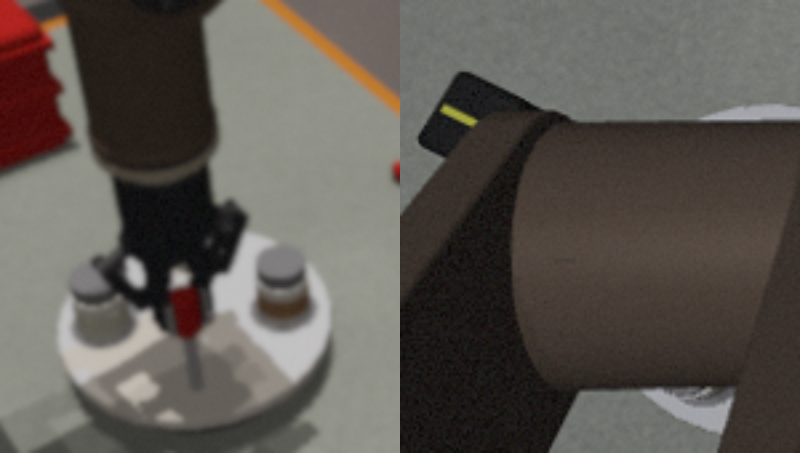

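Both jar and seat are now hidden behind the arm. I use the picture from one step ago plus the chord turned since (22.2 mm, 0.248 rad).

```bash
python3 - <<'E'
import pickle
from h import *
from scipy.optimize import least_squares
d=pickle.load(open("s0.pkl","rb"));s,t=pickle.load(open("s1.pkl","rb"))
lo,hi=np.array((22,110,60)),np.array((34,255,255))
c=np.array([558.8,122.])
for n,im,(x0,y0,x1,y1) in(("top",t,(145,200,190,224)),("side",s,(250,140,300,170))):
    m=cv2.inRange(cv2.cvtColor(im["frame"][y0:y1,x0:x1],cv2.COLOR_BGR2HSV),lo,hi)
    k=max(cv2.findContours(m,0,1)[0],key=cv2.contourArea);hull=cv2.convexHull(k)[:,0]+[x0,y0]
    P=np.array([at(im,u,v,152) for u,v in hull])
    r=least_squares(lambda p:np.hypot(*(P-p).T)-23.5,P.mean(0),loss="soft_l1",f_scale=1.).x
    print(n,cv2.boundingRect(k),np.add(cv2.boundingRect(k)[:2],(x0,y0)),r,"ang",np.arctan2(*(r-c)[::-1]),"rad",np.hypot(*(r-c)))
im=d["top"];x0,y0,x1,y1=75,185,125,230
v,u=np.where(cv2.inRange(cv2.cvtColor(im["frame"][y0:y1,x0:x1],cv2.COLOR_BGR2HSV),np.array((20,110,60)),hi))
P=np.array([at(im,a+x0,b+y0,155) for a,b in zip(u,v)])
f=cv2.fitLine(P.astype(np.float32),2,0,.01,.01).ravel();print(f,np.arctan2(abs(f[1]),abs(f[0])))
print("scan ang",np.arctan2(*(P.mean(0)-c)[::-1]),P.mean(0))
# lower yellow line on the scanner foot, near disc rim (bench-level stripe)
x0,y0,x1,y1=128,218,158,240
v,u=np.where(cv2.inRange(cv2.cvtColor(im["frame"][y0:y1,x0:x1],cv2.COLOR_BGR2HSV),np.array((15,90,60)),hi))
for z in(0,3,50):
    Q=np.array([at(im,a+x0,b+y0,z) for a,b in zip(u,v)]);q=Q.mean(0);print("foot",z,q,np.arctan2(*(q-c)[::-1]))
E
```

```text
top (6, 11, 27, 13) [151 211] [615.02704204 177.87463068] ang 0.7822544976242773 rad 79.26824465128746
side (7, 11, 19, 16) [257 151] [613.10001624 178.51560903] ang 0.8053890052225915 rad 78.37414004573027
[4.3742430e-01 8.9925522e-01 6.4603778e+02 3.0196545e+02] 1.1180639
scan ang 1.119425194853332 [646.03776566 301.96546332]
foot 0 [632.32986134 273.31208755] 1.1184530860093123
foot 3 [631.79900256 272.18813681] 1.11837055296915
foot 50 [623.48221492 254.57957515] 1.1168959594237118
```

{"op": "move_arm", "data": {
  "series": [
    {"offset": [-0.0008, 0.0014, 0], "rotation": [0, 0, 0], "grip": 0.02},
    {"offset": [-0.0008, 0.0014, 0], "rotation": [0, 0, 0], "grip": 0.02},
    {"offset": [-0.0007, 0.0014, 0], "rotation": [0, 0, 0], "grip": 0.02},
    {"offset": [-0.0006, 0.0012, 0], "rotation": [0, 0, 0], "grip": 0.02},
    {"offset": [-0.0004, 0.001, 0], "rotation": [0, 0, 0], "grip": 0.02},
    {"offset": [0, 0, 0], "rotation": [0, 0, 0], "grip": 0.02},
    {"offset": [0, 0, 0], "rotation": [0, 0, 0], "grip": 0.02},
    {"offset": [0, 0, 0], "rotation": [0, 0, 0], "grip": 0.02},
    {"offset": [0, 0, 0], "rotation": [0, 0, 0], "grip": 0.02},
    {"offset": [0, 0, 0], "rotation": [0, 0, 0], "grip": 0.02}
  ]
}}

```text
time: 16.78
tcp_pos: [523.5, 43.1, 138.5]
eef_rot: [2.221, 2.221, 0.001]
force: [-1.4, 2.7, 9.3]
opening: 24.9
grip_force: 35.4
```

```bash
python3 - <<'E'
from plant import robot
from h import *
import pickle
from scipy.optimize import least_squares
s=robot.snapshot("side");q=robot.read_state();print(q["tcp_pos"],q["force"],q["grip_force"],q["qvel"].round(4))
d=pickle.load(open("s0.pkl","rb"));s1=pickle.load(open("s1.pkl","rb"))[0]
# stock_b: match its lid between start / s1 / now in the side view
tm=d["side"]["frame"][203:232,266:295]
for n,im in(("0",d["side"]),("1",s1),("now",s)):
    r=cv2.matchTemplate(im["frame"][160:250,262:325],tm,cv2.TM_CCOEFF_NORMED);_,v,_,l=cv2.minMaxLoc(r)
    u=np.array(l)+[262,160]+[14,8];p=at(im,*u,112);print(n,round(v,2),u,p.round(1))
    for c in([556,121],[558.8,122]): print("  ang",np.arctan2(*(p-c)[::-1])+np.pi/2,np.hypot(*(p-c)))
cv2.imwrite("pics/fin.png",cv2.resize(s["frame"][90:260,190:340],(500,566)))
E
```

```text
[523.49167242  43.15458434 138.53621857] [-1.79167081  2.2577891   8.51194779] 35.4382199048996 [ 0.0019  0.0012 -0.0004  0.0018  0.0013  0.0004]
0 1.0 [280 211] [562.9  34. ]
  ang 0.07858877969386291 87.2737723041265
  ang 0.046007042604368165 88.0976203934479
1 0.94 [295 194] [622.1  63.2]
  ang 0.8521312008610407 87.75563242348356
  ang 0.822059673570974 86.34553227983503
now 0.85 [295 187] [635.3  84.5]
  ang 1.1396620706791332 87.2808178607307
  ang 1.1152570988987687 85.18030642866746
```

View pics/fin.png

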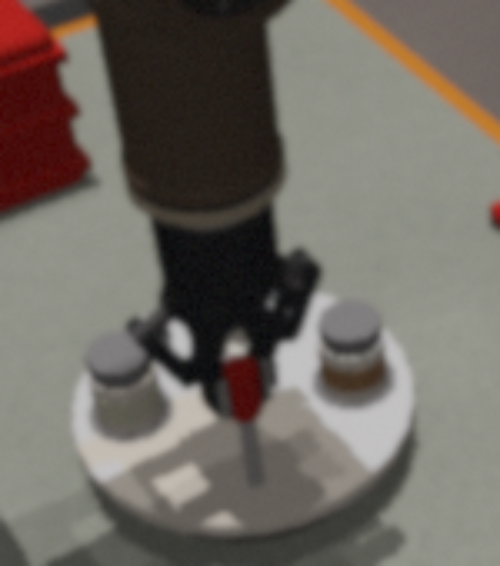

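The arm is still with the handle held, the turn matches the scanner angle (about 1.11 rad against 1.118), and both grey-lidded jars are standing (crop 120,380 and 350,345). I am handing in.

```bash
python3 -c "
from plant import robot
print(robot.close_job())"
```

```text
the job is handed in; nothing more can be done
None
```

I handed the job in at about 17 s of the 58 s: the yellow jar was let go upright on the seat, the carousel turned about 1.11 rad (scanner at 1.118) and the handle still held; the arm hid the jar at the end, so its final position is worked out from earlier pictures, and no verdict came back.

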